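Snap the white power bank into the free charging bay

TASK

Pick up the white power bank from the stone shelf and press it down into the empty charging bay, so that it pushes the sprung orange latch back and lies flat and fully home with the latch snapped shut over its end; then let go of it. Press it in under control rather than dropping or slamming it, and leave the black power bank in the other bay undisturbed.

Things in the scene. Friction and masses are not known exactly. Their poses are not given: they have to be found in the camera images.
- bank_white_center (a point): Centre of the white power bank: a plain white plastic slab 100 x 46 x 25 mm (x long, y wide, z thick), about 0.2 kg, lying flat on the shelf (this point 12.5 mm above it). Grasp it across its 46 mm width. It fits the bay either way round. A smaller white remote control (62 x 36 x 14 mm) also lies about: not this.
- seat (a point): Bank's centre when home in the empty grey bay (fixed, open on top): 24.5 mm above the shelf, 12.5 above bay floor. x: along the bay to the orange latch; z up. Pocket play 2.5 mm all round. End wall at x -52.5 mm, flared, top 39 mm above floor. Side rails at y +-25.5 mm, only from 28 to 46 mm either side of centre, flared, top 29 mm above floor: the long sides' middle 56 mm is open for fingers.
- latch (a joint): Empty bay's orange spring latch, m: 0 shut, to 0.014 slid outward (+x). Its nose, 28 mm wide, juts over the pocket's +x end to x 42.5 mm. Underside 27.5 mm above bay floor (2.5 over a seated bank); above it a 60 deg ramp rises outward, 30.5 to 53 mm above floor. The bank pressed straight down (5-15 N, more than its weight) pushes it back 5-10 mm; it snaps back once the bank is on the floor.
- bank_black_center (a point): Centre of the black power bank, same size, already seated under the latch of the other, identical bay. To be left where it is.
Things that resemble listed ones, but are neither listed nor needed, are in the scene too. What is shaped like the part that bears seat but pink or yellow is not meant.

How it is judged (in metres and radians):
On the way:
1. the white power bank, over the empty bay, pushes its latch open (by 3 mm or more) (value of joint latch above 0.003 m and horizontal distance between bank_white_center and seat below 0.02 m), for 0.05 s.
At the end, for the whole second after the job is handed in: The white power bank lies flat on the floor of the empty bay (centre within 10 mm of the seat sideways and 2.5 mm above it at most, long side within 10 degrees, flat within 3.4 degrees), the latch has sprung back over it to within 2 mm of shut, and it has been let go (horizontal distance between bank_white_center and seat below 0.01 m and z of bank_white_center in the frame of seat between -0.004 and 0.0025 m and angle between the x axis of bank_white_center and the x axis of seat, either way round below 0.17 rad and angle between the z axis of bank_white_center and the z axis of seat, either way round below 0.06 rad and value of joint latch below 0.002 m); the robot touches nothing.
It fails at once if the black power bank is moved by more than 15 mm (distance of bank_black_center from where it was at the start of the episode above 0.015 m).
It fails at once if the white power bank is dropped or slammed into the bay (faster than 0.6 m/s inside it) (linear speed of bank_white above 0.6 m/s and horizontal distance between bank_white_center and seat below 0.03 m and z of bank_white_center in the frame of seat below 0.04 m).
It also fails if it takes over 35 s, if anything falls off the work surface, if the arm or the gripper's body presses on something with over 40 N, if the wrist force passes 120 N, or if a joint passes its speed limit or range.

ROBOT

A 6-joint arm with a two-finger parallel gripper is mounted at the origin on the work surface. World frame = base frame: x ahead of the robot, y to its left, z up, the work surface at z = 0. Lengths are in m, angles in degrees, forces in N, time in s.
With the tool pointing down it reaches from about 0.4 to 0.825 m from the base axis. Payload 7 kg.
Tool frame: the origin (TCP) lies where the fingers leave the gripper's body, on its centre line; the fingertips stand 66 mm ahead of it and the grasp point (between the pads) lies 47 mm ahead of it; z points along the fingers, y is the direction in which the jaws open and shut (so a half turn about z gives the same grasp; the last joint's range is limited). The gripper opens to 88 mm and grips with 3 to 60 N. Pads are 19 mm wide; open, the fingers measure 130 mm over their backs; the gripper's body (78 mm by 193 mm) begins 47 mm behind the grasp point.
Start: joints at [88.356, 20.546, 0.682, 0, -70.136, -16.507], TCP at [0.21, 0.641, 0.292] pointing down, gripper open.
Joint ranges: [-176.03, 176.03], [-82.01, 121.73], [-58.28, 71.71], [-173.87, 95.51], [-174.79, -0.11], [-173.66, 173.66]. Speed limits (degrees/s): [136.94, 136.94, 172.46, 180, 180, 180].

INTERFACE

Orientations are given as [roll, pitch, yaw] about the fixed x, y, z axes, in that order (R = Rz(yaw) Ry(pitch) Rx(roll)).
In Python, from plant import get_obs, snapshot, close_job gives the robot as it stands.
- The arm moves only by the tool play_rows, never from a script. Its argument "series" is a list of rows, each a list of 5 numbers: the opening in per cent of the stroke, from 0 (shut) to 100 (fully open), then the shift along the tool's x, y, z in m, then the turn about the tool's z in degrees. In form: [[jaw, dx, dy, dz, spin], ...]. A call has 1 to 10 rows; each row is the pose to reach, as a shift and turn from the pose commanded when the call began, along the tool's axes at that moment; what a row does not reach only later rows make up. A row lasts 1/10 s, in which the tool goes at most 50 mm and 8.59 degrees, less where a joint would pass 70% of its speed; a pose out of reach is approached as far as the arm can. A call with a gripper value outside its range is refused whole. The fingers move at their own pace and stop on an object; the grip force is fixed at half the most. Time passes only in rows, so rows that repeat a pose let the fingers close. It gives the time, the measured TCP pose, the force and the opening at its end, in the units of the state.
- get_obs(): the state, without advancing time (a new reading comes with each control period).
- snapshot(name): name is "scene" or "top" or "wrist"; returns a dict with "frame" (480x640x3 uint8, red, green, blue), "z_map" (480x640 float32, m along the optical axis (not along the pixel's ray), 0 where there is no reading), "mtx" (3x3 intrinsics, pixels), "D" ([k1, k2, p1, p2, k3] as OpenCV has them; the pictures are not rectified), "camera_from_world" (4x4, takes a point from world to camera coordinates); the wrist camera has in their place "tool_from_camera" (4x4, takes a point from camera to tool coordinates, whose origin is the TCP and whose axes are the flange's). Camera axes: x right, y up, looking along -z (the intrinsics and any distortion apply to the point x, -y, -z); pixel columns grow to the right and rows downward; lengths in m; the calibration is good to about 2 mm. A picture is of the moment at which its call begins: read the wrist's pose just before it.
- close_job(): hands the job in, once; it reports no verdict.
The state is a dict: "clock": time; "joint_pos": joint angles; "qvel": joint speeds; "tau": joint torques, N m; "tool_pos": TCP position; "orientation": TCP orientation; "force": force on the tool from outside, world axes, zero at the start; "moment": the same for the moment, N m; "opening": finger opening in m.
Only numpy, scipy, OpenCV 4.12 (cv2) and the standard library are available. Lean on these libraries where they do the work, as an engineer would, in place of code of your own. Each camera call takes 0.05 s, during which the arm holds its last target.

## Working session

There is one attempt and no reset: what is moved stays moved. The work goes in short steps, Python scripts to look and compute and a tool call to move; the robot and the scene stay as the last step left them, time stands still between calls to the robot, and variables do not carry over. Pictures are saved under pics/ and viewed, and the job is handed in when it is done.

Besides the shell and the picture viewer there is one more tool, called after "Call:" in YAML: its name, and indented under it one key for each argument. play_rows: Moves the arm, as the interface text tells. Its arguments: {"type":"object","properties":{"series":{"type":"array"}},"required":["series"]}

```bash
mkdir -p pics; ls; cat > h.py <<'E'
import numpy as np, cv2, pickle
def save(d,n): pickle.dump(d,open(n+'.pkl','wb')); cv2.imwrite(f'pics/{n}.png',d['frame'][:,:,::-1])
E
python3 - <<'E'
from plant import *
from h import *
o=get_obs(); print(o)
for n in ['scene','top','wrist']:
    d=snapshot(n); save(d,n+'0'); print(n,d['mtx'],d['D'],d.get('camera_from_world',d.get('tool_from_camera')))
E
```

```text
pics
{'clock': 0.0, 'joint_pos': array([ 8.83559237e+01,  2.05905916e+01,  6.31735587e-01, -1.92421590e-02,
       -7.01333346e+01, -1.65070391e+01]), 'qvel': array([ 0.10364462, -0.03951508, -0.0443605 ,  0.09540537, -0.10258876,
        0.02632844]), 'tau': array([ 7.31876244e-04, -5.82722676e+01,  2.93048984e+01,  6.99690118e+00,
        7.00510878e-03, -1.74358020e-04]), 'tool_pos': array([0.21017965, 0.64103971, 0.29121938]), 'orientation': array([ 1.79906469e+02, -8.85369238e-03, -1.81576618e+01]), 'force': array([-0.2744602 , -0.01276037,  0.61369955]), 'moment': array([-0.03019708,  0.0334771 , -0.05329385]), 'opening': 0.08771514395732388}
scene [[465.06724786   0.         315.19838225]
 [  0.         465.06724786 240.68471484]
 [  0.           0.           1.        ]] [-0.10291533  0.          0.          0.          0.        ] [[ 0.0418446   0.99905697 -0.01158466  0.01527849]
 [-0.77091764  0.03966049  0.63569886  0.3367029 ]
 [ 0.63555883 -0.01766974  0.77185021 -1.22439344]
 [ 0.          0.          0.          1.        ]]
top [[535.15925581   0.         320.06400612]
 [  0.         535.15925581 232.12916757]
 [  0.           0.           1.        ]] [-0.09762108  0.          0.          0.          0.        ] [[ 0.02724165 -0.99962426  0.00303763 -0.05748076]
 [ 0.97632082  0.02725872  0.21460338 -0.4808304 ]
 [-0.21460555 -0.00288045  0.97669656 -0.87083955]
 [ 0.          0.          0.          1.        ]]
wrist [[404.29499316   0.         319.45198629]
 [  0.         404.29499316 235.00642406]
 [  0.           0.           1.        ]] [-0.06271045  0.          0.          0.          0.        ] [[ 1.16305357e-03  9.59638892e-01  2.81232724e-01  7.53227888e-02]
 [ 9.99999279e-01 -1.03208037e-03 -6.13827072e-04  4.01576627e-04]
 [-2.98797556e-04  2.81233235e-01 -9.59639400e-01 -9.28994915e-02]
 [ 0.00000000e+00  0.00000000e+00  0.00000000e+00  1.00000000e+00]]
```

View pics/scene0.png

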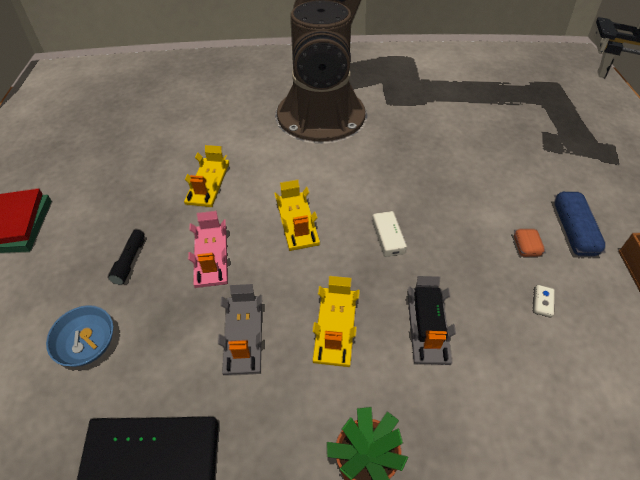

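View pics/top0.png

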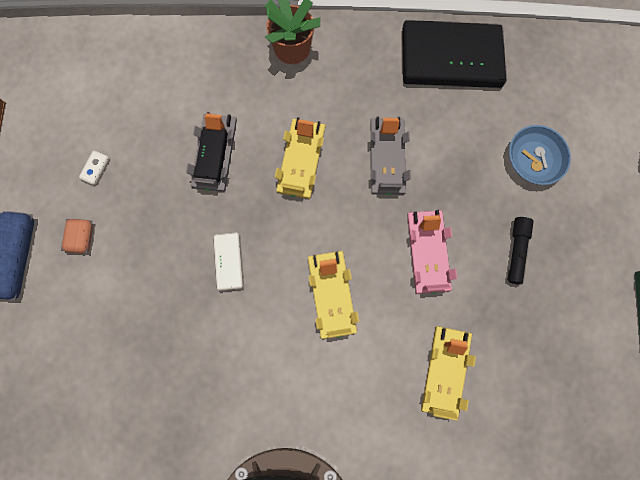

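View pics/wrist0.png

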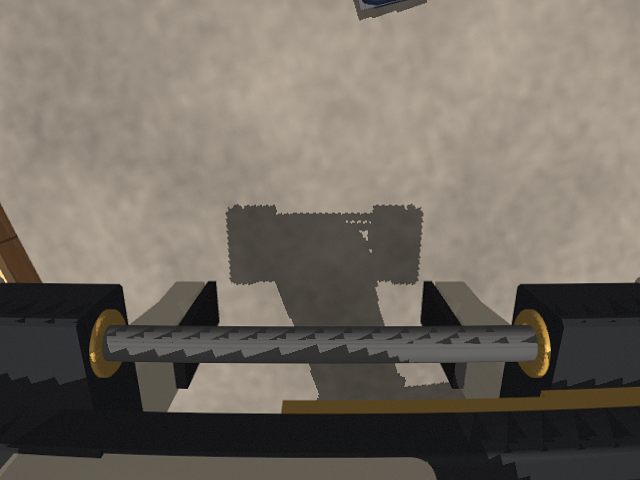

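Top view: the white slab is at (228,262); the white remote with dots at (94,168) is not it. The empty grey bay is at (389,155), with the orange latch at its upper end (390,125). The look-alikes are the black bank's grey bay (212,152), the yellow bays (300,158), (332,293) and (447,372), and the pink bay (430,250).

```bash
cat >> h.py <<'E'
def cams(d): 
    T=np.asarray(d['camera_from_world']); return np.asarray(d['mtx']),np.asarray(d['D'],float),T
def rays(d,uv,Tcw=None):
    K,D=np.asarray(d['mtx']),np.asarray(d['D'],float)
    T=np.linalg.inv(d['camera_from_world']) if Tcw is None else Tcw
    p=cv2.undistortPoints(np.asarray(uv,float).reshape(-1,1,2),K,D).reshape(-1,2)
    r=np.c_[p[:,0],-p[:,1],-np.ones(len(p))]
    return T[:3,3],r@T[:3,:3].T,T
def onplane(d,uv,z,Tcw=None):
    c,r,_=rays(d,uv,Tcw); s=(z-c[2])/r[:,2]; return c+r*s[:,None]
def zpts(d,uv,Tcw=None):
    c,r,_=rays(d,uv,Tcw); uv=np.asarray(uv).astype(int); return c+r*d['z_map'][uv[:,1],uv[:,0]][:,None]
E
python3 - <<'E'
from h import *
for n in ['top0','scene0']:
    d=pickle.load(open(n+'.pkl','rb')); im=d['frame']
    # floor height
    pts=[(270,350),(150,330),(560,330)] if n=='top0' else [(450,150),(300,400),(470,280)]
    print(n,'floor',zpts(d,pts).round(4).tolist())
    hsv=cv2.cvtColor(im,cv2.COLOR_RGB2HSV)
    m=((hsv[...,1]<40)&(hsv[...,2]>185)).astype(np.uint8)
    cs,_=cv2.findContours(m,cv2.RETR_EXTERNAL,cv2.CHAIN_APPROX_NONE)
    for c in cs:
        if cv2.contourArea(c)<200: continue
        P=onplane(d,c.reshape(-1,2),0.025)
        r=cv2.minAreaRect((P[:,:2]*1000).astype(np.float32)); print('white',cv2.minAreaRect(c)[0],r)
    # orange
    m=((hsv[...,0]<14)&(hsv[...,1]>190)&(hsv[...,2]>120)).astype(np.uint8)
    cs,_=cv2.findContours(m,cv2.RETR_EXTERNAL,cv2.CHAIN_APPROX_NONE)
    for c in cs:
        if cv2.contourArea(c)>60: print('or',cv2.boundingRect(c))
d=pickle.load(open('top0.pkl','rb'))
cv2.imwrite('pics/topcrop.png',np.hstack([cv2.resize(d['frame'][100:210,350:430,::-1],None,fx=5,fy=5,interpolation=2),cv2.resize(d['frame'][215:325,190:270,::-1],None,fx=5,fy=5,interpolation=2)]))
d=pickle.load(open('scene0.pkl','rb'))
cv2.imwrite('pics/scenecrop.png',cv2.resize(d['frame'][275:385,205:285,::-1],None,fx=5,fy=5,interpolation=2))
E
```

```text
top0 floor [[0.2802, 0.0379, -0.001], [0.3074, 0.2532, -0.0007], [0.3257, -0.4816, -0.0029]]
white (227.26382446289062, 260.5177001953125) ((433.0404052734375, 117.84578704833984), (98.52251434326172, 44.27149963378906), 7.574761867523193)
white (92.84403228759766, 166.64678955078125) ((601.5142211914062, 382.1069641113281), (33.97795486450195, 58.953125), 68.26254272460938)
white (474.7554931640625, 6.145024299621582) ((967.3876342773438, -354.55633544921875), (29.449207305908203, 687.2318725585938), 0.021155495196580887)
scene0 floor [[0.1654, 0.3082, 0.0009], [0.7634, -0.0718, -0.0036], [0.5452, 0.2606, -0.004]]
white (544.5, 299.0) ((614.879150390625, 376.12200927734375), (27.549633026123047, 56.803260803222656), 69.91664123535156)
white (389.5500183105469, 230.1500244140625) ((434.8605651855469, 115.45201110839844), (96.08153533935547, 42.11859130859375), 7.018481254577637)
or (0, 189, 39, 49)
```

View pics/topcrop.png

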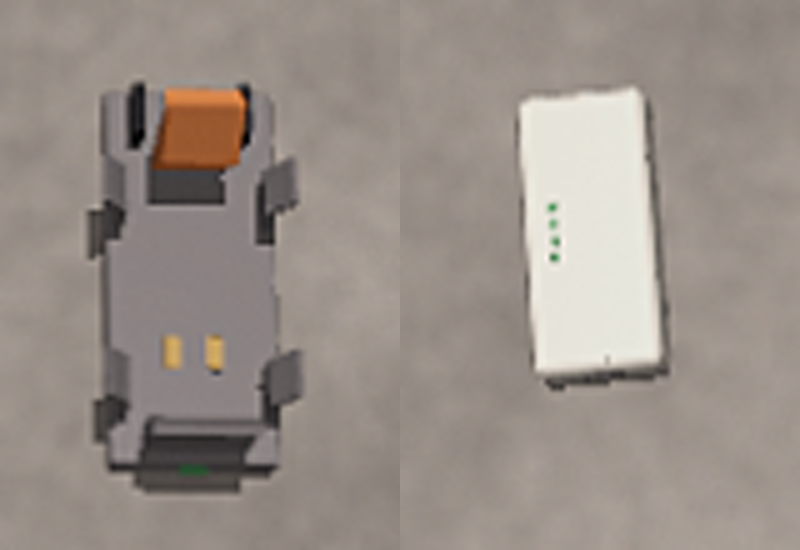

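View pics/scenecrop.png

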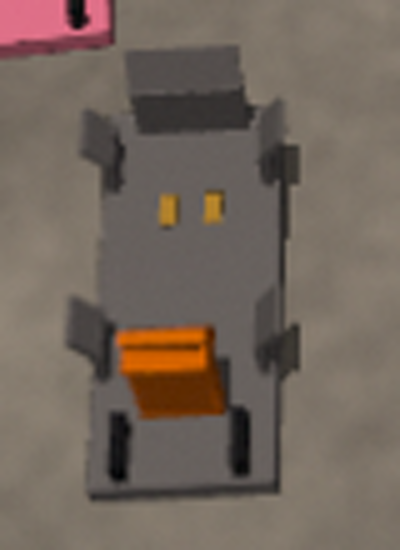

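```bash
python3 - <<'E'
from h import *
d=pickle.load(open('top0.pkl','rb'))
f=lambda x,y:(350+x/5-.4,100+y/5-.4)
uv=[f(105,215),f(110,440),f(275,260),f(277,440),f(173,352),f(214,352),f(155,165),f(240,165)]
print(onplane(d,uv[:6],.012).round(4)); print(onplane(d,uv[6:],.042).round(4))
E
```

```text
[[ 0.6659 -0.1343  0.012 ]
 [ 0.5775 -0.1365  0.012 ]
 [ 0.6499 -0.1982  0.012 ]
 [ 0.5794 -0.1982  0.012 ]
 [ 0.6124 -0.1598  0.012 ]
 [ 0.6128 -0.1751  0.012 ]]
[[ 0.6738 -0.1497  0.042 ]
 [ 0.6749 -0.181   0.042 ]]
```

Call:
play_rows:
  series:
    - [100,0.035,0.044,0.005,-3]
    - [100,0.07,0.088,0.01,-6]
    - [100,0.105,0.133,0.015,-9]
    - [100,0.14,0.177,0.02,-12]
    - [100,0.175,0.221,0.025,-15]
    - [100,0.209,0.265,0.03,-18]
    - [100,0.244,0.309,0.035,-20]
    - [100,0.279,0.354,0.04,-22]
    - [100,0.314,0.398,0.045,-24]
    - [100,0.349,0.442,0.05,-25.6]

```text
clock: 1.15
tool_pos: [0.3817, 0.1718, 0.248]
orientation: [-180.0, -0.0, 7.6]
force: [1.3, 0.4, -0.5]
opening: 0.0878
```

Call:
play_rows:
  series:
    - [100,0,0,0,0]
    - [100,0,0,0,0]
    - [100,0,0,0,0]

```text
clock: 1.45
tool_pos: [0.3818, 0.1743, 0.2481]
orientation: [-180.0, -0.0, 7.4]
force: [0.8, 0.4, -0.8]
opening: 0.0877
```

Call:
play_rows:
  series:
    - [100,0.007,0.032,0.004,0]
    - [100,0.014,0.064,0.007,0]
    - [100,0.014,0.064,0.007,0]
    - [100,0.014,0.064,0.007,0]
    - [100,0.014,0.064,0.007,0]

```text
clock: 1.95
tool_pos: [0.4039, 0.1134, 0.2411]
orientation: [-180.0, -0.0, 7.5]
force: [0.5, 0.0, -0.2]
opening: 0.0876
```

```bash
cat >> h.py <<'E'
from scipy.spatial.transform import Rotation as R
def wristT(o,d):
    T=np.eye(4);T[:3,:3]=R.from_euler('xyz',o['orientation'],degrees=True).as_matrix();T[:3,3]=o['tool_pos'];return T@np.asarray(d['tool_from_camera'])
E
python3 - <<'E'
from plant import *
from h import *
o=get_obs(); d=snapshot('wrist'); d['T']=wristT(o,d); d['o']=o; save(d,'w1'); print(o['tool_pos'],o['orientation'])
hsv=cv2.cvtColor(d['frame'],cv2.COLOR_RGB2HSV)
m=((hsv[...,1]<40)&(hsv[...,2]>185)).astype(np.uint8)
cs,_=cv2.findContours(m,cv2.RETR_EXTERNAL,cv2.CHAIN_APPROX_NONE)
for c in cs:
    if cv2.contourArea(c)<800: continue
    P=onplane(d,c.reshape(-1,2),0.025,d['T'])
    print('white',cv2.boundingRect(c),cv2.minAreaRect((P[:,:2]*1000).astype(np.float32)))
E
```

```text
[0.40387995 0.1133829  0.24107403] [-1.79990718e+02 -1.65189622e-02  7.53459666e+00]
white (292, 114, 60, 107) ((441.0318603515625, 116.71184539794922), (80.5417709350586, 44.188594818115234), 7.663514614105225)
```

View pics/w1.png

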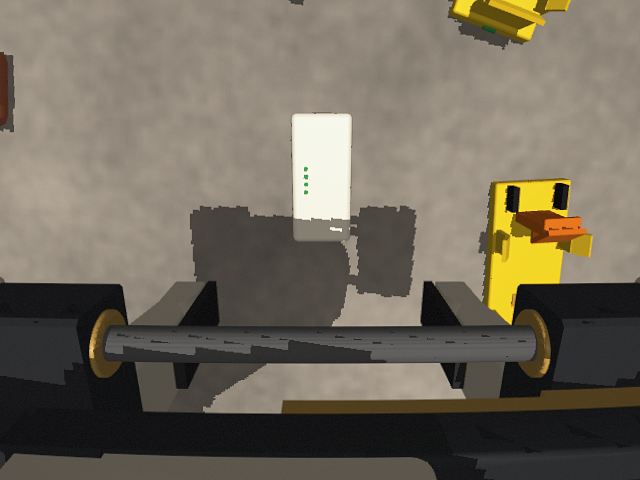

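Wrist view: the bank's top face is at (322,177) with its near end in shadow. It is the plain slab with four green dots and not the remote. The three views put its centre at about (0.433, 0.116) with yaw 7.6°. I'll grasp 14 mm toward the latch end of centre, to cut the tipping moment from the latch.

Call:
play_rows:
  series:
    - [100,0.02,0.001,0.03,0]
    - [100,0.043,0.001,0.06,0]
    - [100,0.043,0.001,0.095,0]
    - [100,0.043,0.001,0.125,0]
    - [100,0.043,0.001,0.145,0]
    - [100,0.043,0.001,0.16,0]
    - [100,0.043,0.001,0.17,0]
    - [100,0.043,0.001,0.17,0]
    - [100,0.043,0.001,0.17,0]

```text
clock: 2.9
tool_pos: [0.4468, 0.1173, 0.0713]
orientation: [-180.0, -0.0, 7.5]
force: [0.9, -0.0, 0.5]
opening: 0.0877
```

Call:
play_rows:
  series:
    - [40,0,0,0,0]
    - [40,0,0,0,0]
    - [40,0,0,0,0]
    - [40,0,0,0,0]
    - [40,0,0,0,0]
    - [40,0,0,0,0]
    - [40,0,0,0,0]
    - [40,0,0,0,0]

```text
clock: 3.7
tool_pos: [0.4467, 0.1167, 0.071]
orientation: [-180.0, -0.0, 7.5]
force: [-0.4, -0.3, 2.6]
opening: 0.046
```

Call:
play_rows:
  series:
    - [0,0,0,0,0]
    - [0,0,0,0,0]
    - [0,0,0,-0.01,0]
    - [0,0,0,-0.03,0]
    - [0,0,0,-0.06,0]
    - [0,0,0,-0.1,0]
    - [0,0,0,-0.14,0]
    - [0,0,0,-0.18,0]
    - [0,0,0,-0.2,0]
    - [0,0,0,-0.2,0]

```text
clock: 4.7
tool_pos: [0.4475, 0.1172, 0.2745]
orientation: [-179.8, -0.3, 7.5]
force: [-0.1, 0.0, -2.7]
opening: 0.0456
```

Call:
play_rows:
  series:
    - [0,0.008,0.04,0,1]
    - [0,0.016,0.08,0,2]
    - [0,0.025,0.12,0,3]
    - [0,0.033,0.16,0,4]
    - [0,0.041,0.2,0,5]
    - [0,0.049,0.24,0,6]
    - [0,0.057,0.28,0,6.5]
    - [0,0.06,0.294,0,6.5]
    - [0,0.06,0.294,0,6.5]
    - [0,0.06,0.294,0,6.5]

```text
clock: 5.7
tool_pos: [0.5434, -0.1669, 0.2697]
orientation: [-180.0, 0.1, 0.9]
force: [-0.7, 0.2, -2.6]
opening: 0.0457
```

Call:
play_rows:
  series:
    - [0,0,0,0,0]
    - [0,0,0,0,0]
    - [0,0,0,0,0]

```text
clock: 6.0
tool_pos: [0.5442, -0.1661, 0.2712]
orientation: [-180.0, -0.0, 1.0]
force: [0.4, 0.6, -1.5]
opening: 0.0459
```

```bash
python3 - <<'E'
from plant import *
from h import *
o=get_obs(); d=snapshot('wrist'); d['T']=wristT(o,d); d['o']=o; save(d,'w2'); print(o['tool_pos'],o['orientation'],o['opening'])
E
```

```text
[ 0.54419271 -0.16614438  0.27124168] [-1.79991853e+02 -3.05353015e-02  1.02523393e+00] 0.04585001536120717
```

View pics/w2.png

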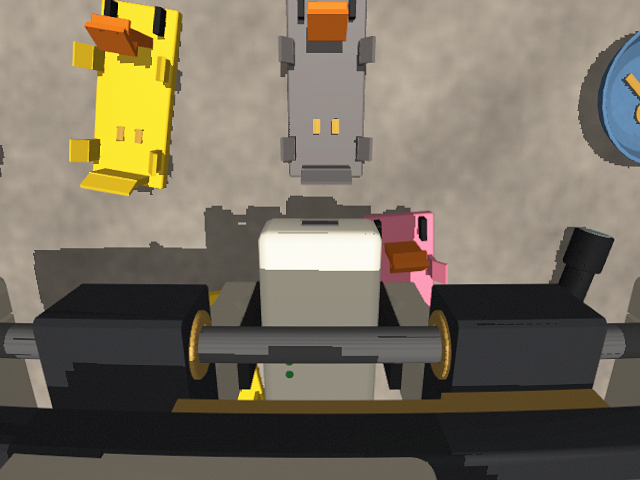

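The wrist view shows the empty grey bay at (326,95), its latch at (327,20), and the held bank straight between the fingers at (320,270). I'll zoom in to measure.

```bash
python3 - <<'E'
from h import *
d=pickle.load(open('w2.pkl','rb'))
cv2.imwrite('pics/w2c.png',cv2.resize(d['frame'][0:195,260:400,::-1],None,fx=4,fy=3,interpolation=2)) 
E
```

```text
(no output)
```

View pics/w2c.png

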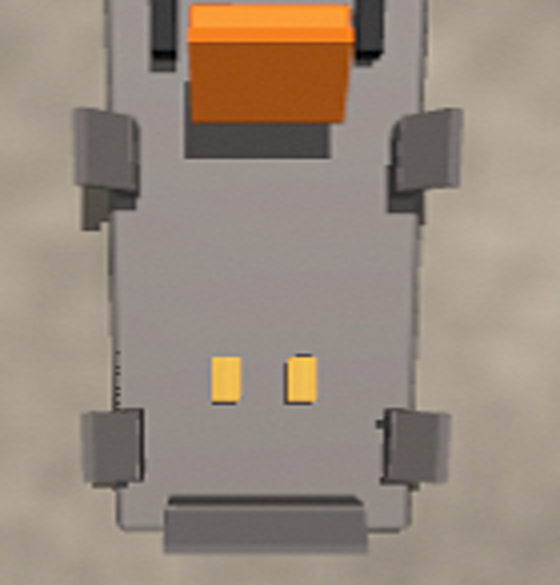

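```bash
python3 - <<'E'
from h import *
d=pickle.load(open('w2.pkl','rb'));T=d['T']
f=lambda p:(260+(p[0]+.5)/4-.5,(p[1]+.5)/3-.5)
def g(ps,z): return onplane(d,[f(p) for p in ps],z,T)
r=g([(75,108),(83,185),(82,413),(86,485),(461,110),(457,188),(449,413),(443,485)],.041)
print(r.round(4)); print('rail mean',r.mean(0))
print('plate',g([(113,300),(118,500),(418,300),(411,500)],.012).round(4))
print('contacts',g([(226,380),(301,380)],.012).round(4))
n=g([(193,122),(345,122)],.0415);print('nose',n.round(4),n.mean(0)-[.0425,0,0])
w=g([(163,553),(367,553)],.051);print('wall',w.round(4))
# bank in hand: front-face, top edge
E
```

```text
[[ 0.6776 -0.1336  0.041 ]
 [ 0.6596 -0.135   0.041 ]
 [ 0.6037 -0.1346  0.041 ]
 [ 0.5851 -0.1353  0.041 ]
 [ 0.6786 -0.2049  0.041 ]
 [ 0.6603 -0.205   0.041 ]
 [ 0.6051 -0.2063  0.041 ]
 [ 0.5865 -0.206   0.041 ]]
rail mean [ 0.63205539 -0.17008717  0.041     ]
plate [[ 0.6332 -0.1385  0.012 ]
 [ 0.5778 -0.1396  0.012 ]
 [ 0.6344 -0.202   0.012 ]
 [ 0.579  -0.203   0.012 ]]
contacts [[ 0.6119 -0.1624  0.012 ]
 [ 0.6123 -0.1782  0.012 ]]
nose [[ 0.6746 -0.1554  0.0415]
 [ 0.6752 -0.1835  0.0415]] [ 0.63238035 -0.16945398  0.0415    ]
wall [[ 0.5689 -0.1511  0.051 ]
 [ 0.5696 -0.1909  0.051 ]]
```

```bash
python3 - <<'E'
from h import *
d=pickle.load(open('w2.pkl','rb'))
cv2.imwrite('pics/w2b.png',cv2.resize(d['frame'][205:330,245:395,::-1],None,fx=4,fy=4,interpolation=2)) 
E
```

```text
(no output)
```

View pics/w2b.png

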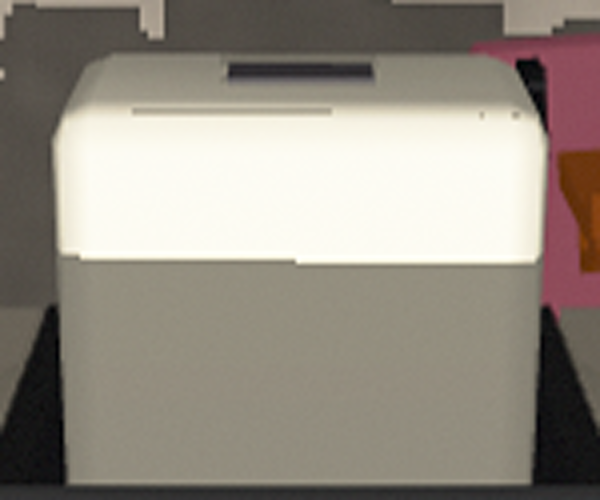

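```bash
python3 - <<'E'
from h import *
d=pickle.load(open('w2.pkl','rb'));T=np.asarray(d['tool_from_camera'])
f=lambda p:(245+(p[0]+.5)/4-.5,205+(p[1]+.5)/4-.5)
def g(ps,z): return onplane(d,[f(p) for p in ps],z,T)
print(g([(55,180),(546,180),(67,480),(531,480),(300,104)],.046).round(4)) # tool coordinates
print(g([(300,55)],.071).round(4))
hit=[(300,200),(300,400)]; print('depth tool pts',zpts(d,[f(p) for p in hit],T).round(4))
E
```

```text
[[ 0.029  -0.0219  0.046 ]
 [ 0.029   0.0226  0.046 ]
 [-0.0014 -0.0221  0.046 ]
 [-0.0014  0.0225  0.046 ]
 [ 0.0361  0.0003  0.046 ]]
[[0.0344 0.0003 0.071 ]]
depth tool pts [[0.0272 0.0003 0.0456]
 [0.007  0.0003 0.0462]]
```

```bash
python3 - <<'E'
from h import *
d=pickle.load(open('scene0.pkl','rb'))
f=lambda p:(205+(p[0]+.5)/5-.5,275+(p[1]+.5)/5-.5)
print(onplane(d,[f(p) for p in [(92,490),(279,487),(169,210),(213,207)]],.012).round(4))
print(onplane(d,[f(p) for p in [(118,332),(212,328)]],.065).round(4))
E
```

```text
[[ 0.718  -0.197   0.012 ]
 [ 0.7192 -0.1353  0.012 ]
 [ 0.6127 -0.1776  0.012 ]
 [ 0.6121 -0.1619  0.012 ]]
[[ 0.6881 -0.1819  0.065 ]
 [ 0.6878 -0.1519  0.065 ]]
```

Call:
play_rows:
  series:
    - [0,0.009,0.0015,0.035,0]
    - [0,0.018,0.003,0.06,0]
    - [0,0.018,0.003,0.071,0]
    - [0,0.018,0.003,0.071,0]
    - [0,0.018,0.003,0.071,0]
    - [0,0.018,0.003,0.071,0]

```text
clock: 6.65
tool_pos: [0.5628, -0.1697, 0.2016]
orientation: [180.0, -0.1, 1.0]
force: [0.6, -0.5, -2.2]
opening: 0.0456
```

```bash
python3 - <<'E'
from plant import *
from h import *
o=get_obs(); d=snapshot('wrist'); d['T']=wristT(o,d); d['o']=o; save(d,'w3'); print(o['tool_pos'],o['orientation'],o['opening'])
cv2.imwrite('pics/w3c.png',cv2.resize(d['frame'][0:240,220:440,::-1],None,fx=3.5,fy=2.5,interpolation=2)) 
E
```

```text
[ 0.56282911 -0.16972365  0.20156201] [ 1.79983087e+02 -1.36097965e-01  9.68072548e-01] 0.045555857059140004
```

View pics/w3c.png

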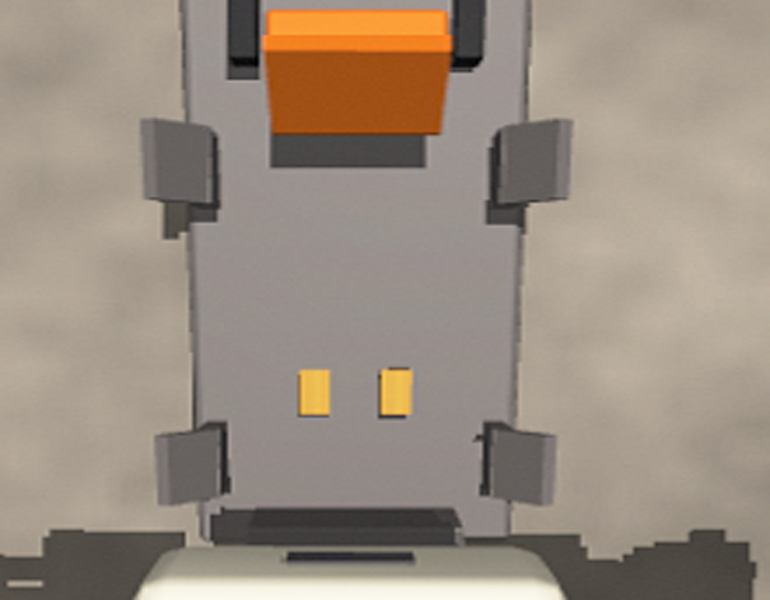

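```bash
python3 - <<'E'
from h import *
d=pickle.load(open('w3.pkl','rb'));T=d['T']
f=lambda p:(220+(p[0]+.5)/3.5-.5,(p[1]+.5)/2.5-.5)
def g(ps,z): return onplane(d,[f(p) for p in ps],z,T)
r=g([(141,119),(147,200),(156,435),(160,504),(572,119),(568,201),(556,434),(552,504)],.041)
print('rail mean',r.mean(0).round(4)); print(r.round(4))
print('contacts',g([(314,393),(396,393)],.012).round(4))
n=g([(274,133),(441,133)],.041);print('nose',n.round(4))
E
```

```text
rail mean [ 0.6323 -0.1701  0.041 ]
[[ 0.6776 -0.1333  0.041 ]
 [ 0.6595 -0.134   0.041 ]
 [ 0.6036 -0.1347  0.041 ]
 [ 0.5859 -0.1351  0.041 ]
 [ 0.6789 -0.2051  0.041 ]
 [ 0.6606 -0.2054  0.041 ]
 [ 0.6051 -0.2064  0.041 ]
 [ 0.5872 -0.2066  0.041 ]]
contacts [[ 0.6118 -0.1622  0.012 ]
 [ 0.6121 -0.1784  0.012 ]]
nose [[ 0.6747 -0.1555  0.041 ]
 [ 0.6753 -0.1834  0.041 ]]
```

Both wrist heights agree: seat (0.632, -0.170), yaw 1°. The bank's centre sits 14 mm behind the TCP in the tool frame. I'll move above the bay and then check.

Call:
play_rows:
  series:
    - [0,0.03,0.0005,0,0]
    - [0,0.06,0.001,0.01,0]
    - [0,0.083,0.0014,0.03,0]
    - [0,0.083,0.0014,0.055,0]
    - [0,0.083,0.0014,0.055,0]
    - [0,0.083,0.0014,0.055,0]
    - [0,0.083,0.0014,0.055,0]

```text
clock: 7.4
tool_pos: [0.6459, -0.1699, 0.1471]
orientation: [180.0, -0.1, 1.0]
force: [0.2, 0.6, -1.2]
opening: 0.0457
```

```bash
python3 - <<'E'
from plant import *
from h import *
o=get_obs(); d=snapshot('top');save(d,'t4');print(o['tool_pos'],o['orientation'],o['force'])
d2=snapshot('scene');save(d2,'s4')
cv2.imwrite('pics/c4.png',np.hstack([cv2.resize(d['frame'][90:210,340:440,::-1],(400,480),interpolation=2),cv2.resize(d2['frame'][265:385,195:295,::-1],(400,480),interpolation=2)]))
E
```

```text
[ 0.64588796 -0.16994017  0.14707446] [ 1.79972177e+02 -1.48967405e-01  9.66457323e-01] [ 0.20702571  0.63347162 -1.16496438]
```

View pics/c4.png

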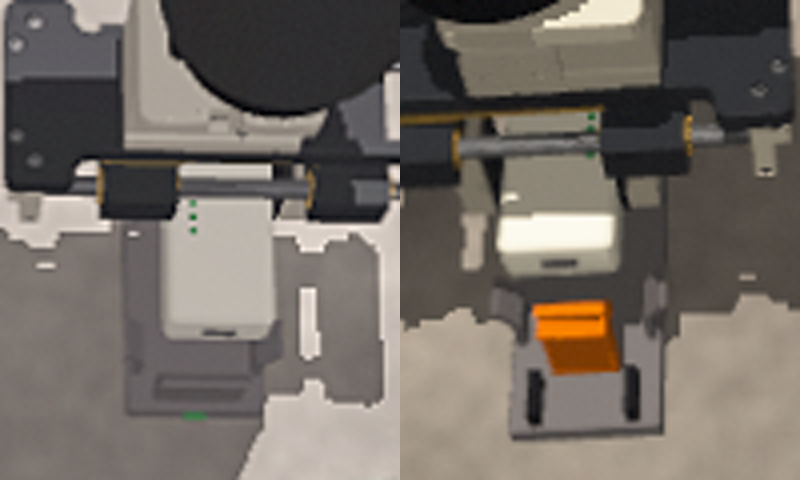

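Call:
play_rows:
  series:
    - [0,0,0,0.008,0]
    - [0,0,0,0.014,0]
    - [0,0,0,0.02,0]
    - [0,0,0,0.024,0]
    - [0,0,0,0.027,0]
    - [0,0,0,0.03,0]
    - [0,0,0,0.03,0]
    - [0,0,0,0.03,0]

```text
clock: 8.3
tool_pos: [0.6448, -0.1698, 0.1146]
orientation: [-180.0, 0.1, 0.9]
force: [-4.3, -1.2, 0.5]
opening: 0.0454
```

```bash
python3 - <<'E'
from plant import *
from h import *
o=get_obs(); d=snapshot('wrist');d['T']=wristT(o,d);save(d,'w5');print(o['tool_pos'],o['orientation'],o['force'],o['moment'])
d2=snapshot('scene');save(d2,'s5')
cv2.imwrite('pics/c5.png',np.hstack([cv2.resize(d['frame'][0:240,200:440,::-1],(400,480),interpolation=2),cv2.resize(d2['frame'][265:385,195:295,::-1],(400,480),interpolation=2)]))
E
```

```text
[ 0.64476403 -0.16984539  0.11463661] [-1.79996196e+02  6.86553782e-02  9.31990491e-01] [-4.3319567  -1.17940856  0.53029991] [-0.34884723  1.41763439 -0.03775113]
```

View pics/c5.png

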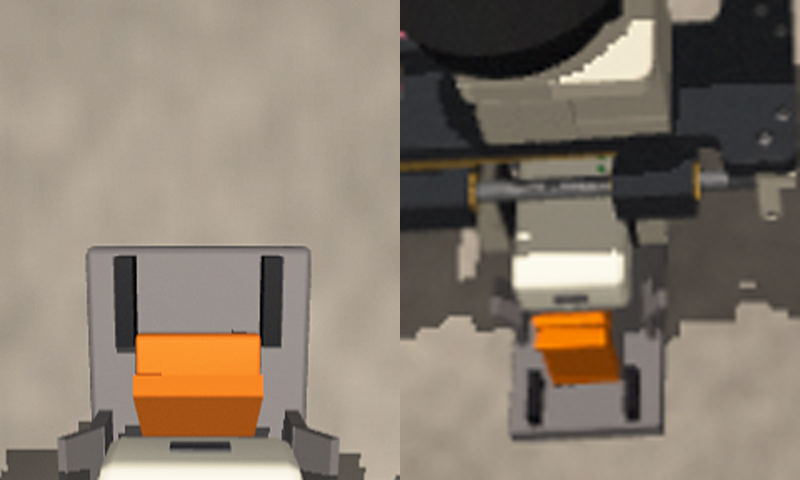

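The latch is yielding (force x -4 N) and the bank sits between the rails. I'll keep pressing slowly.

Call:
play_rows:
  series:
    - [0,0,0,0.003,0]
    - [0,0,0,0.006,0]
    - [0,0,0,0.009,0]
    - [0,0,0,0.012,0]
    - [0,0,0,0.015,0]
    - [0,0,0,0.015,0]

```text
clock: 9.0
tool_pos: [0.6448, -0.1697, 0.099]
orientation: [-180.0, 0.1, 0.9]
force: [-4.2, -0.1, -3.5]
opening: 0.0457
```

Call:
play_rows:
  series:
    - [0,0,0,0.003,0]
    - [0,0,0,0.006,0]
    - [0,0,0,0.009,0]
    - [0,0,0,0.012,0]
    - [0,0,0,0.012,0]

```text
clock: 9.5
tool_pos: [0.645, -0.1698, 0.0873]
orientation: [-180.0, 0.0, 0.9]
force: [-4.6, 0.1, -1.7]
opening: 0.0459
```

```bash
python3 - <<'E'
from plant import *
from h import *
o=get_obs(); d=snapshot('wrist');d['T']=wristT(o,d);save(d,'w6');print(o['tool_pos'],o['orientation'],o['force'],o['moment'])
d2=snapshot('scene');save(d2,'s6')
cv2.imwrite('pics/c6.png',np.hstack([cv2.resize(d['frame'][60:300,200:440,::-1],(400,480),interpolation=2),cv2.resize(d2['frame'][265:385,195:295,::-1],(400,480),interpolation=2)]))
E
```

```text
[ 0.64499006 -0.16975286  0.08732231] [-1.79994980e+02  4.92652154e-02  9.40961184e-01] [-4.61392611  0.12507035 -1.67450361] [-0.08164373  1.43426174  0.01510212]
```

View pics/c6.png

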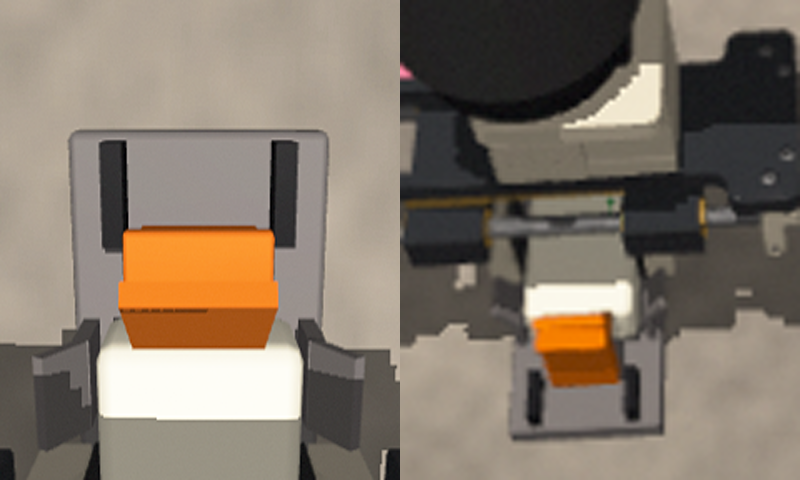

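Call:
play_rows:
  series:
    - [0,0,0,0.002,0]
    - [0,0,0,0.0035,0]
    - [0,0,0,0.005,0]
    - [0,0,0,0.005,0]
    - [0,0,0,0.005,0]

```text
clock: 10.1
tool_pos: [0.6466, -0.1697, 0.0837]
orientation: [180.0, -0.2, 1.0]
force: [1.5, -0.1, -0.1]
opening: 0.0457
```

```bash
python3 - <<'E'
from plant import *
from h import *
o=get_obs(); d=snapshot('wrist');d['T']=wristT(o,d);save(d,'w7');print(o['tool_pos'],o['orientation'],o['force'],o['moment'])
d2=snapshot('scene');save(d2,'s7')
cv2.imwrite('pics/c7.png',np.hstack([cv2.resize(d['frame'][60:300,200:440,::-1],(400,480),interpolation=2),cv2.resize(d2['frame'][265:385,195:295,::-1],(400,480),interpolation=2)]))
E
```

```text
[ 0.64662576 -0.16971342  0.08372622] [ 1.79984751e+02 -1.57688155e-01  9.72896626e-01] [ 1.50072448 -0.08687196 -0.06661293] [-0.02182057 -0.34404867  0.02575894]
```

View pics/c7.png

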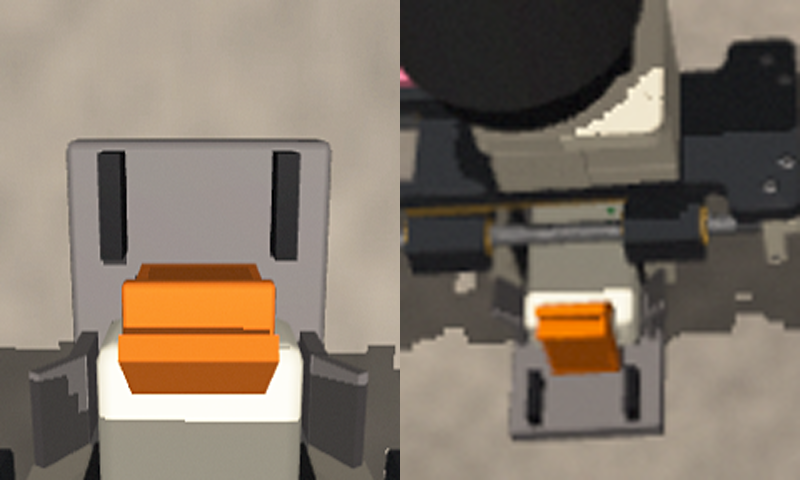

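The latch snapped back over the bank's end. Next is a short extra push to confirm the bank is on the floor.

Call:
play_rows:
  series:
    - [0,0,0,0.001,0]
    - [0,0,0,0.002,0]
    - [0,0,0,0.002,0]

```text
clock: 10.5
tool_pos: [0.6464, -0.1697, 0.083]
orientation: [180.0, -0.2, 1.0]
force: [-1.2, 2.3, 12.8]
opening: 0.0458
```

Call:
play_rows:
  series:
    - [0,0,0,-0.0015,0]
    - [60,0,0,-0.0015,0]
    - [100,0,0,-0.0015,0]
    - [100,0,0,-0.0015,0]
    - [100,0,0,-0.0015,0]
    - [100,0,0,-0.0015,0]
    - [100,0,0,-0.0015,0]
    - [100,0,0,-0.0015,0]

```text
clock: 11.3
tool_pos: [0.6453, -0.1698, 0.0824]
orientation: [180.0, 0.0, 0.9]
force: [-0.1, 0.2, -0.4]
opening: 0.0868
```

Call:
play_rows:
  series:
    - [100,0,0,-0.005,0]
    - [100,0,0,-0.015,0]
    - [100,0,0,-0.03,0]
    - [100,0,0,-0.06,0]
    - [100,0,0,-0.09,0]
    - [100,0,0,-0.13,0]
    - [100,-0.03,0,-0.17,0]
    - [100,-0.06,0,-0.19,0]
    - [100,-0.08,0,-0.19,0]
    - [100,-0.08,0,-0.19,0]

```text
clock: 12.3
tool_pos: [0.5635, -0.1712, 0.2758]
orientation: [-180.0, -0.2, 0.9]
force: [1.3, -0.7, 0.1]
opening: 0.0879
```

Call:
play_rows:
  series:
    - [100,0,0,0,0]
    - [100,0,0,0,0]
    - [100,0,0,0,0]

```text
clock: 12.6
tool_pos: [0.5658, -0.171, 0.2721]
orientation: [180.0, 0.0, 1.0]
force: [0.6, -0.1, 0.2]
opening: 0.0875
```

```bash
python3 - <<'E'
from plant import *
from h import *
o=get_obs(); d=snapshot('wrist');d['T']=wristT(o,d);save(d,'w8');print(o['tool_pos'],o['orientation'],o['force'],o['opening'])
d2=snapshot('scene');save(d2,'s8')
cv2.imwrite('pics/c8.png',np.hstack([cv2.resize(d['frame'][0:240,200:440,::-1],(400,480),interpolation=2),cv2.resize(d2['frame'][265:385,195:295,::-1],(400,480),interpolation=2)]))
hsv=cv2.cvtColor(d['frame'],cv2.COLOR_RGB2HSV)
m=((hsv[...,1]<40)&(hsv[...,2]>185)).astype(np.uint8)
cs,_=cv2.findContours(m,cv2.RETR_EXTERNAL,cv2.CHAIN_APPROX_NONE)
for c in cs:
    if cv2.contourArea(c)<800: continue
    P=onplane(d,c.reshape(-1,2),0.037,d['T'])
    x,y,w,h=cv2.boundingRect(c)
    print('white',(x,y,w,h),cv2.minAreaRect((P[:,:2]*1000).astype(np.float32)))
    uv=[(u,v) for u in range(x+8,x+w-8,4) for v in range(y+15,y+h-10,4) if m[v,u]]
    Q=zpts(d,uv,d['T']); A=np.c_[Q[:,:2]-Q[:,:2].mean(0),np.ones(len(Q))]; print('plane',np.linalg.lstsq(A,Q[:,2],rcond=None)[0])
a=pickle.load(open('scene0.pkl','rb'))['frame'][270:370,400:460].astype(int);b=d2['frame'][270:370,400:460].astype(int);print('black region diff',abs(a-b).mean(),(abs(a-b).max(2)>60).sum())
E
```

```text
[ 0.56584759 -0.17103458  0.27209873] [1.79995316e+02 3.76423689e-02 9.56216397e-01] [ 0.56040085 -0.14016639  0.18421318] 0.0874997582141619
white (291, 63, 58, 128) ((632.04833984375, -170.18588256835938), (97.75072479248047, 44.366153717041016), 0.9591582417488098)
plane [0.07905782 0.00339961 0.04199647]
black region diff 14.448333333333334 0
```

View pics/c8.png

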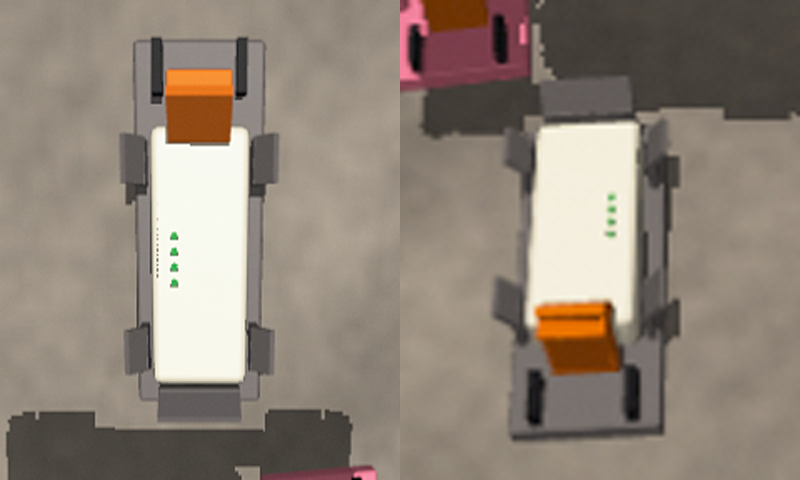

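The bank is in place and the latch is shut, but the depth plane shows a 4.5° slope. I'll check whether that is real before handing in.

```bash
python3 - <<'E'
from h import *
for n,cols,rows in [('w8',(310,330),[80,90,100,110,120,130,140,150,160,170,180,186]),('w1',(310,330),[120,140,160,180,200,215]),('w2',(310,340),[60,80,100,150]),('w8',(250,260),[40,80,120,160,190])]:
    d=pickle.load(open(n+'.pkl','rb')); T=d['T']; print(n)
    for v in rows:
        Q=zpts(d,[(u,v) for u in range(*cols,2)],T); print(v,np.median(Q,0).round(4))
E
```

```text
w8
80 [ 0.6685 -0.1692  0.0372]
90 [ 0.6612 -0.1694  0.0373]
100 [ 0.6538 -0.1695  0.0374]
110 [ 0.6463 -0.1696  0.0374]
120 [ 0.6387 -0.1697  0.0377]
130 [ 0.6311 -0.1699  0.0377]
140 [ 0.6233 -0.17    0.0369]
150 [ 0.6155 -0.1702  0.0375]
160 [ 0.6076 -0.1703  0.0375]
170 [ 0.5996 -0.1704  0.0374]
180 [ 0.5915 -0.1706  0.0371]
186 [ 0.5866 -0.1707  0.0371]
w1
120 [0.4765 0.1236 0.025 ]
140 [0.462  0.1213 0.0254]
160 [0.4474 0.1193 0.026 ]
180 [0.4324 0.1173 0.0256]
200 [0.4167 0.1152 0.0251]
215 [0.4051 0.1137 0.0255]
w2
60 [ 0.6649 -0.1679  0.0125]
80 [ 0.6492 -0.1682  0.0128]
100 [ 0.6335 -0.1686  0.0121]
150 [ 0.5924 -0.1694  0.0123]
w8
40 [ 7.029e-01 -1.142e-01 -2.000e-04]
80 [ 6.709e-01 -1.138e-01  3.000e-04]
120 [ 6.376e-01 -1.129e-01 -1.000e-04]
160 [ 6.029e-01 -1.123e-01  6.000e-04]
190 [ 0.5757 -0.1116  0.0008]
```

```bash
python3 - <<'E'
from h import *
d=pickle.load(open('w8.pkl','rb'))
hsv=cv2.cvtColor(d['frame'],cv2.COLOR_RGB2HSV)
m=(hsv[:100,290:350,0]<16)&(hsv[:100,290:350,1]>170); v=[np.where(m[:,c])[0].max() for c in range(15,40)]
print(np.median(v), onplane(d,[(317,np.median(v)+.5)],.041,d['T']))
from plant import *
o=get_obs();print(o['clock'],o['qvel'].round(2)); close_job()
E
```

```text
70.0 [[ 0.67501473 -0.16760631  0.041     ]]
12.7 [ 0.   -0.06 -0.2  -0.03  0.03 -0.13]
the job is handed in; nothing more can be done
```

The white power bank is in the empty grey bay, flat and fully home, with the latch shut over its end. The job was handed in at about 12.7 s and gave no verdict.

I gripped the bank 14 mm toward the latch end of its centre and pressed it straight down slowly. The latch pushed back and snapped shut, a final push met about 13 N from the bay floor, and I then opened the fingers and lifted clear.

Last checks:

| Check | Measured | Expected |
|---|---|---|
| Bank centre (x, y) | (0.632, -0.170) | seat (0.632, -0.170) |
| Bank yaw | 0.96° | about 1.0° |
| Top face height | 0.037–0.038 m, level along its length | 0.037 m |
| Latch nose (x) | 0.675 m | 0.675 m (same as before insertion) |
| Outside force on tool | under 1 N, fingers open and clear | none |

- **Black bank:** an image comparison of its area showed no large pixel change (mean difference 14 levels, probably shadow). I took no separate position measurement of it.
- **Plane fit:** the first fit to the bank's top gave a false 4.5° slope. Row-by-row depth along the middle of the bank showed the top level.
- **Camera difference:** the top camera placed the bay about 3 mm further left (+y) than the wrist camera. I used the wrist value, which the scene camera matched to within 1–2 mm.

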